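# Build up a rattan lamp stem and hold the lampholder ready for wiring

### The job

Build up the stem of the table lamp: thread the beech spool onto the upright rod of the lamp base and then the walnut collar on top of it, each lowered fully home on the rod rather than let fall, and released. Then carry the brass lampholder over the things in the middle of the table and hold it upright and centred over the end of the rod, about a centimetre above it and touching nothing but your fingers, so that I can wire it. Finish while still holding it there, steady; leave everything else on the table where it stands.

Things in the scene. Friction and masses are not known exactly. Their poses are not given: they have to be found in the camera images.
- lamp: the lamp base, fixed to the table: round beech disc 150 mm in diameter, 24 mm thick, with an upright steel threaded rod in its middle. The rod is 10 mm in diameter (its last 5 mm taper to 6 mm) and stands 64 mm above the top of the disc. Origin at the centre of the underside, on the table; z up along the rod's axis
- rod_tip (a point): centre of the upper end of the rod, on its axis, 88 mm above the table; z up
- spool_mid (a point): beech spool (pale wood, loose, stands on the mat): tube 50 mm in diameter, 30 mm high, with a 42 mm neck 4 mm high on top (34 mm overall); about 60 g; 15 mm bore right through. This point is its centre, 17 mm above its underside; z is its axis, up. It goes on first, neck up, onto the disc: home, this point is 41 mm above the table and 30 mm of rod stands out of its top, up towards the palm
- collar_mid (a point): the walnut collar (dark brown wood, loose): plain upright tube 42 mm in diameter, 24 mm high, about 30 g, with a 15 mm bore right through along z. This point is its centre, half-way up (12 mm above its underside); z is its axis, up. It stands on the mat. It goes on second, onto the neck of the spool: home, this point is 70 mm above the table and 6 mm of rod stands out above it
- holder_mid (a point): the brass lampholder (loose): upright round metal cup 42 mm in diameter and 62 mm high, open at the top with white porcelain inside, flat below with a 15 mm hole in the middle of its underside, about 90 g. This point is its centre, half-way up (31 mm above its underside); z is its axis, up. It stands on the mat, open end up
- holder_foot (a point): centre of the flat underside of the brass lampholder, 31 mm below holder_mid; z up along its axis
- mat: flat linen-coloured work mat, 260 x 260 mm, 4 mm thick, fixed, on which the spool, collar and lampholder start (which stands where varies). Origin at the centre of its underside
- tissues: bystander, loose: blue cardboard tissue box, 115 x 115 x 85 mm high, origin at the centre of its underside
- cup: bystander, loose: white paper cup, 80 mm across the rim, 92 mm high, origin at the centre of its underside
- juice: bystander, loose: capped bottle of pink drink, 62 mm across, 165 mm high, origin at the centre of its underside
- sprayer: bystander, loose: clear spray bottle with a white trigger head, 62 mm across, 198 mm high, origin at the centre of its underside
- shade: bystander, loose: finished dome-shaped rattan lampshade standing on its rim, 178 mm across, 127 mm high, origin at the centre of its underside
- wreath: bystander, loose: rattan wreath lying flat, 140 mm across, 19 mm high, origin at its centre on the table
- awl: bystander, loose: awl with a wooden handle, 150 mm long, lying along its own x, origin under its middle
- snips: bystander, loose: blue-handled cane snips lying flat, 155 mm long, origin near the pivot
Not all that is in view belongs to the job. Leave any pink look-alike of the part that bears holder_mid alone.

How it is judged:
By the outcome, as a careful person would: the job done as asked, in the order asked, and still so for the second after the job is handed in, while the arm keeps its last pose, push and grip.
It also fails if it takes over 70 s, if anything falls off the work surface, if the arm or the gripper's body presses on something with over 40 N, if the wrist force passes 120 N, or if a joint passes its speed limit or range.

### The arm

A 6-joint arm with a two-finger parallel gripper is mounted at the origin on the work surface. World frame = base frame: x ahead of the robot, y to its left, z up, the work surface at z = 0. Lengths are in m, angles in rad, forces in N, time in s.
With the tool pointing down it reaches from about 0.4 to 0.825 m from the base axis. Payload 7 kg.
Tool frame: the origin (TCP) lies midway between the tips of the shut fingers; the grasp point (between the pads) lies 19 mm behind it; z points along the fingers, y is the line along which they close (so a half turn about z gives the same grasp; the last joint's range is limited). The gripper opens to 88 mm and grips with 3 to 60 N. Pads are 19 mm wide; open, the fingers measure 130 mm over their backs; the gripper's body (78 mm by 193 mm) begins 47 mm behind the grasp point.
Start: joints at [-0.966, 0.359, 0.012, 0, -1.224, -0.288], TCP at [0.21, -0.641, 0.227] pointing down, gripper open.
Joint ranges: [-3.07, 3.07], [-1.43, 2.12], [-1.02, 1.25], [-3.03, 1.67], [-3.05, -0], [-3.03, 3.03]. Speed limits (rad/s): [2.39, 2.39, 3.01, 3.14, 3.14, 3.14].

### API

Orientations are given as [roll, pitch, yaw] about the fixed x, y, z axes, in that order (R = Rz(yaw) Ry(pitch) Rx(roll)).
In Python, from station import get_state, grab_frame, calibration, job_done, boxes_of, regions_of, spot_point gives the robot as it stands. The module is installed in compiled form; this text tells all that it offers.
- The arm moves only by the tool arm_command, never from a script. Its argument "commands" is a list of rows, each an object of numbers: "tx", "ty", "tz": the shift along the tool's x, y, z each as a share of 25 cm, from -1 to 1; "twist": the turn about the tool's z as a share of 180 degrees, from -1 to 1. A call has exactly 8 rows; each row is the pose to reach, as a shift and turn from the pose commanded when the call began, along the tool's axes at that moment, turning the shorter way round; what a row does not reach only later rows make up. A row lasts 1/12 s, in which the tool goes at most 41.7 mm and 7.16 degrees, less where a joint would pass 70% of its speed; a pose out of reach is approached as far as the arm can. A call with a number of a shift or a turn outside -1 to 1 is refused whole. A call with a gripper value outside its range is refused whole. "claw" is the opening, from 0 (shut) to 1 (fully open), set as the call begins (left out, the last holds). The fingers move at their own pace and stop on an object; "grip_force" is the grip in N (left out, the last holds). Time passes only in rows, so rows that repeat a pose let the fingers close, or fill a call up. It gives the time, the measured TCP pose, the force, the opening and the grip force at its end, in the units of the state.
- get_state(): the state, without advancing time (a new reading comes with each control period).
- grab_frame(name): name is "scene" or "top" or "wrist"; returns the picture (480x640x3 uint8, red, green, blue); there is no depth.
- calibration(name): a dict with "camera_matrix" (3x3 intrinsics, pixels), "k1" (the pictures are not rectified: a ray, as slopes to the right and down, at radius r is drawn at 1 + k1 r^2 times it, then the intrinsics apply), "extrinsics" (4x4, takes a point from camera to world coordinates). Camera axes: x right, y down, z forward; pixel columns grow to the right and rows downward; lengths in m; the calibration is good to about 2 mm. A picture is of the moment at which its call begins: read the wrist's pose just before it. calibration takes no time and is no camera call; for the wrist camera it gives the pose at the moment of the call.
- job_done(): hands the job in; it is judged then, once.
Trained networks look in the newest picture that a camera, given by its name, has taken for a name from the list of things; names that differ only in an ending like _2 or _b are one class to them, and where a whole thing is asked for, a point or a joint stands for the part that bears it (a point fixed in the world has none). Each returns a list of dicts, best first, with "score" (0 to 1); they miss things now and then, are a little off and sometimes report something else, mostly with a low value. They report only what shows in the picture. A call takes as long as a camera call. They do not tell look-alikes from the thing itself.
- boxes_of(query, camera): "rect" ([left, top, right, bottom] in pixels, round what is visible of it).
- regions_of(query, camera): "region" (480x640 bool, what is visible of it) and "rect" ([left, top, right, bottom] in pixels, round what is visible of it).
- spot_point(query, camera): "uv" ([column, row] in pixels: a listed point, or the origin of a listed thing).
The state is a dict: "t": time; "q": joint angles; "qd": joint speeds; "joint_efforts": joint torques, N m; "eef_pos": TCP position; "ee_rot": TCP orientation; "force": force on the tool from outside, world axes, zero at the start; "moment": the same for the moment, N m; "width": finger opening in m; "gripper_force": force on a finger pad.
Only numpy, scipy, OpenCV 4.12 (cv2) and the standard library are available. Lean on these libraries where they do the work, as an engineer would, in place of code of your own. Each camera call takes 0.05 s, during which the arm holds its last target. There are 200 camera calls.

## Working session

There is one attempt and no reset: what is moved stays moved. The work goes in short steps, Python scripts to look and compute and a tool call to move; the robot and the scene stay as the last step left them, time stands still between calls to the robot, and variables do not carry over. Pictures are saved under pics/ and viewed, at most 10 in all, crops included, and the job is handed in when it is done.

Besides the shell and the picture viewer there is one more tool, called after "Request:" by a JSON object that holds its "op" and its "data", one argument or row to a line. arm_command: Moves the arm, as the interface text tells. Shift numbers are shares of 25 cm and turn numbers shares of 180 degrees, none past 1 either way. Its arguments: {"type":"object","properties":{"commands":{"type":"array"},"claw":{"type":"number"},"grip_force":{"type":"number"}},"required":["commands"]}

```bash
mkdir -p pics; cat > h.py <<'E'
import numpy as np, cv2
from station import *
def ray(cam,uv,cal=None):
    c=cal or calibration(cam);K=np.array(c["camera_matrix"]);T=np.array(c["extrinsics"])
    d=np.array([(uv[0]-K[0,2])/K[0,0],(uv[1]-K[1,2])/K[1,1]]);s=d.copy()
    for _ in range(20): s=d/(1+c["k1"]*(s@s))
    return T[:3,3],T[:3,:3]@np.array([s[0],s[1],1])
def at_z(cam,uv,z,cal=None):
    o,r=ray(cam,uv,cal);return o+r*(z-o[2])/r[2]
def proj(cam,p,cal=None):
    c=cal or calibration(cam);K=np.array(c["camera_matrix"]);T=np.array(c["extrinsics"])
    q=T[:3,:3].T@(np.array(p)-T[:3,3]);s=q[:2]/q[2];s=s*(1+c["k1"]*(s@s))
    return np.array([K[0,0]*s[0]+K[0,2],K[1,1]*s[1]+K[1,2]])
def tri(obs):
    A=np.zeros((3,3));b=np.zeros(3)
    for cam,uv in obs:
        o,r=ray(cam,uv);r=r/np.linalg.norm(r);P=np.eye(3)-np.outer(r,r);A+=P;b+=P@o
    return np.linalg.solve(A,b)
def save(im,name,rect=None,k=1):
    if rect: im=im[rect[1]:rect[3],rect[0]:rect[2]]
    im=cv2.resize(im,None,fx=k,fy=k,interpolation=cv2.INTER_CUBIC)
    cv2.imwrite("pics/"+name,im[:,:,::-1])
E
python3 - <<'E'
from h import *
np.set_printoptions(precision=4,suppress=True)
S=grab_frame("scene");T=grab_frame("top")
save(np.hstack([S,T]),"a.png",k=0.625)
save(S,"s.png");save(T,"t.png")
for n,z in [("rod_tip",.088),("lamp",0),("spool_mid",.021),("collar_mid",.016),("holder_mid",.035),("mat",0),("tissues",0),("cup",0),("juice",0),("sprayer",0),("shade",0),("wreath",0),("awl",0),("snips",0)]:
    for c in ("scene","top"):
        for r in spot_point(n,c)[:3]:
            if r["score"]>.2: print(n,c,round(r["score"],2),np.round(r["uv"],1),at_z(c,r["uv"],z)[:2])
s=get_state();print(s["t"],s["eef_pos"],s["ee_rot"],s["width"],s["force"])
E
```

```text
rod_tip scene 0.79 [420.2 191.2] [0.5226 0.2636]
rod_tip top 0.72 [216.3 257.4] [0.5179 0.2471]
lamp scene 0.84 [412.1 211.7] [0.516  0.2607]
lamp top 0.77 [219.1 257. ] [0.5231 0.2555]
spool_mid scene 0.66 [172.1 307.5] [ 0.5676 -0.374 ]
spool_mid top 0.62 [445.5 240.6] [ 0.5657 -0.3674]
collar_mid scene 0.58 [208.3 256.7] [ 0.4642 -0.2624]
collar_mid scene 0.31 [411.7 212.6] [0.5282 0.25  ]
collar_mid top 0.7 [409.  276.7] [ 0.4676 -0.2665]
collar_mid top 0.56 [397.2 228.9] [ 0.5987 -0.2359]
holder_mid scene 0.7 [233.8 295. ] [ 0.5964 -0.2361]
holder_mid scene 0.6 [245.8 347.7] [ 0.725  -0.2495]
holder_mid top 0.66 [397.5 227.5] [ 0.6006 -0.2342]
holder_mid top 0.49 [401.1 181.1] [ 0.7281 -0.2459]
mat scene 0.69 [200.9 285.6] [ 0.5243 -0.2998]
mat top 0.78 [420.2 256.1] [ 0.5245 -0.3008]
tissues top 0.68 [319.3 242.6] [ 0.5626 -0.0218]
cup scene 0.57 [342.2 304.9] [ 0.693  -0.0145]
cup top 0.83 [321.  191.6] [ 0.7051 -0.0268]
cup top 0.53 [265.  169.8] [0.7673 0.1299]
juice scene 0.58 [371.5 333.1] [0.7809 0.0173]
juice top 0.83 [301.2 161.8] [0.7897 0.0285]
sprayer scene 0.84 [412
[... 180 characters left out ...]
.52 [415.1 194.8] [0.4689 0.2954]
shade top 0.7 [171.2 192.3] [0.7046 0.3929]
wreath scene 0.92 [293.7 214.5] [ 0.4109 -0.0258]
wreath scene 0.64 [204.5 259.7] [ 0.4581 -0.2733]
wreath scene 0.29 [457.3 184.1] [0.4781 0.422 ]
wreath top 0.81 [317.5 301.9] [ 0.3994 -0.0166]
wreath top 0.7 [302.4 166.4] [0.7766 0.0251]
wreath top 0.68 [398.7 224.2] [ 0.6133 -0.2424]
awl scene 0.63 [128.3 346. ] [ 0.6122 -0.4902]
awl top 0.7 [487.1 225.4] [ 0.6096 -0.4897]
snips scene 0.73 [130.  349.2] [ 0.621  -0.4881]
snips scene 0.71 [458.7 185.5] [0.4838 0.4229]
snips top 0.84 [155.1 275.4] [0.4723 0.4332]
1.5 [ 0.2102 -0.6414  0.2266] [ 3.1416 -0.     -2.8248] 0.08794335350877194 [ 0.5895  0.4868 -0.1263]
```

View pics/a.png

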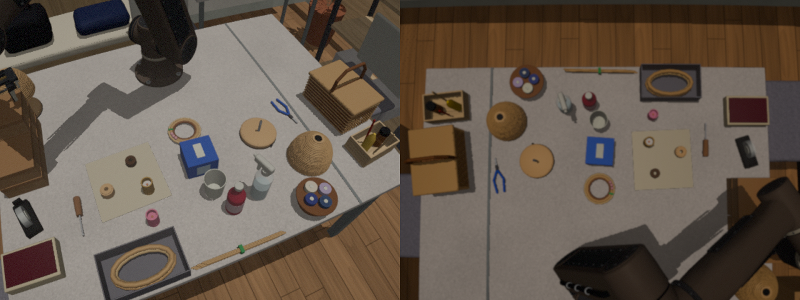

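```bash
python3 - <<'E'
from h import *
S=cv2.imread("pics/s.png")[:,:,::-1];T=cv2.imread("pics/t.png")[:,:,::-1]
a=cv2.resize(S[230:390,130:290],(400,400),interpolation=3);b=cv2.resize(T[160:300,360:500],(400,400),interpolation=3)
save(np.hstack([a,b]),"b.png")
print(calibration("wrist"),calibration("top")["extrinsics"],calibration("scene")["extrinsics"])
E
```

```text
{'camera_matrix': array([[383.34153696,   0.        , 322.42702433],
       [  0.        , 383.34153696, 237.73495404],
       [  0.        ,   0.        ,   1.        ]]), 'k1': -0.011794915192952666, 'extrinsics': array([[-3.12204478e-01,  9.09634044e-01,  2.74033336e-01,
         1.35668514e-01],
       [ 9.50014852e-01,  2.99049700e-01,  8.96719476e-02,
        -6.66594344e-01],
       [-3.80930741e-04,  2.88331723e-01, -9.57530507e-01,
         3.84563384e-01],
       [ 0.00000000e+00,  0.00000000e+00,  0.00000000e+00,
         1.00000000e+00]])} [[-1.97772690e-03 -9.96415165e-01  8.45748587e-02  4.47842200e-01]
 [-9.99997003e-01  2.09271689e-03  1.27099087e-03 -2.63789215e-02]
 [-1.44342581e-03 -8.45720915e-02 -9.96416318e-01  1.57709131e+00]
 [ 0.00000000e+00  0.00000000e+00  0.00000000e+00  1.00000000e+00]] [[ 0.38083934  0.76952626 -0.51263118  1.14124239]
 [ 0.92458337 -0.3107289   0.22043854 -0.2617453 ]
 [ 0.01034392 -0.55792193 -0.82982897  1.00029333]
 [ 0.          0.          0.          1.        ]]
```

View pics/b.png

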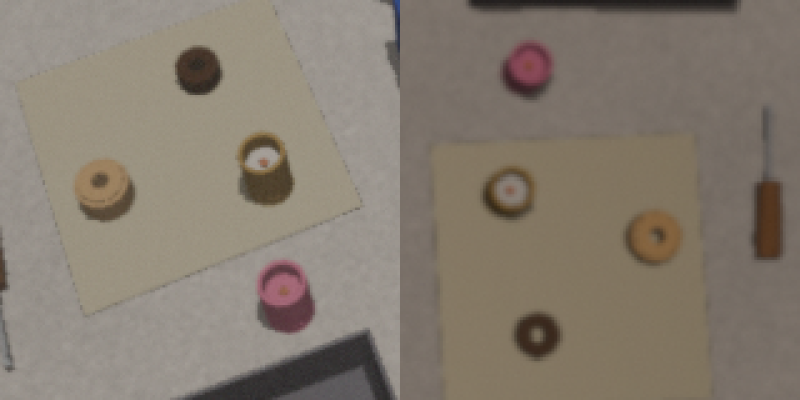

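Grasp candidates for the lampholder: brass cup on the mat at scene (234,296) / top (397,227), and the pink cup off the mat at scene (246,348) / top (401,181). I choose the brass one on the mat; the crop confirms brass with white inside. The dark collar is at scene (208,257), the pale spool at scene (172,307). First I fly to the spool.

Request:
{"op": "arm_command", "data": {
  "commands": [
    {"tx":-0.85,"ty":0.3,"tz":0.0,"twist":0.101},
    {"tx":-0.85,"ty":0.3,"tz":0.0,"twist":0.101},
    {"tx":-0.85,"ty":0.3,"tz":0.0,"twist":0.101},
    {"tx":-0.85,"ty":0.3,"tz":0.0,"twist":0.101},
    {"tx":-0.85,"ty":0.3,"tz":0.0,"twist":0.101},
    {"tx":-0.85,"ty":0.3,"tz":0.0,"twist":0.101},
    {"tx":-0.85,"ty":0.3,"tz":0.0,"twist":0.101},
    {"tx":-0.85,"ty":0.3,"tz":0.0,"twist":0.101}
  ],
  "claw": 1
}}

```text
t: 2.17
eef_pos: [0.39, -0.503, 0.2266]
ee_rot: [-3.142, 0.0, -3.139]
force: [-0.4, 0.1, 0.3]
width: 0.0873
gripper_force: 0.0
```

Request:
{"op": "arm_command", "data": {
  "commands": [
    {"tx":-0.7,"ty":0.53,"tz":0.28,"twist":0.001},
    {"tx":-0.7,"ty":0.53,"tz":0.28,"twist":0.001},
    {"tx":-0.7,"ty":0.53,"tz":0.28,"twist":0.001},
    {"tx":-0.7,"ty":0.53,"tz":0.28,"twist":0.001},
    {"tx":-0.7,"ty":0.53,"tz":0.28,"twist":0.001},
    {"tx":-0.7,"ty":0.53,"tz":0.28,"twist":0.001},
    {"tx":-0.7,"ty":0.53,"tz":0.28,"twist":0.001},
    {"tx":-0.7,"ty":0.53,"tz":0.28,"twist":0.001}
  ]
}}

```text
t: 2.83
eef_pos: [0.5639, -0.3714, 0.1555]
ee_rot: [3.141, -0.002, 3.139]
force: [-0.8, -0.5, 0.8]
width: 0.088
gripper_force: 0.0
```

```bash
cat > look.py <<'E'
import sys
from h import *
np.set_printoptions(precision=4,suppress=True)
# usage: look.py picname name:z ...
s=get_state();cal=calibration("wrist");im=grab_frame("wrist");save(im,sys.argv[1])
print("t",s["t"],"tcp",s["eef_pos"],"rot",s["ee_rot"],"w",s["width"],"F",s["force"])
for a in sys.argv[2:]:
    n,z=a.split(":");z=float(z)
    for r in spot_point(n,"wrist")[:2]:
        print(n,"pt",round(r["score"],2),np.round(r["uv"],1),at_z("wrist",r["uv"],z,cal))
    for r in regions_of(n,"wrist")[:2]:
        m=r["region"];v,u=np.nonzero(m)
        print(n,"reg",round(r["score"],2),np.round(r["rect"]),"area",m.sum())
E
python3 look.py w1.png spool_mid:.021 collar_mid:.016 holder_mid:.035
```

```text
t 2.8333 tcp [ 0.5639 -0.3714  0.1555] rot [ 3.1412 -0.0017  3.1389] w 0.08798204574159704 F [-0.8103 -0.4934  0.8351]
spool_mid pt 0.82 [320.  224.1] [ 0.5621 -0.3742  0.021 ]
spool_mid reg 0.97 [285. 191. 353. 256.] area 3401
collar_mid pt 0.59 [472.7  97.2] [ 0.4675 -0.262   0.016 ]
collar_mid reg 0.85 [443.  66. 507. 130.] area 3113
holder_mid pt 0.9 [498.6 278.3] [ 0.6026 -0.2339  0.035 ]
holder_mid pt 0.78 [456.7 398.2] [ 0.7152 -0.2556  0.035 ]
holder_mid reg 0.93 [426. 361. 461. 399.] area 771
holder_mid reg 0.6 [460. 240. 548. 320.] area 3506
```

View pics/w1.png

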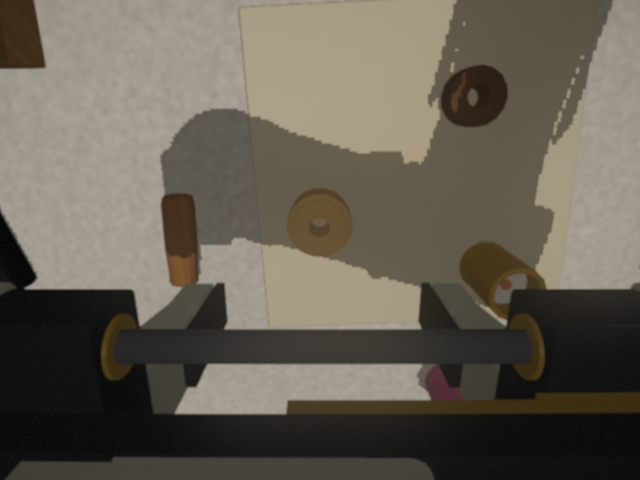

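The picture shows the spool at (320,222), the collar at (473,97) and the brass holder at (500,280), with the pink one behind the finger at (440,385). Now down to the spool.

Request:
{"op": "arm_command", "data": {
  "commands": [
    {"tx":0.0,"ty":-0.008,"tz":0.15},
    {"tx":0.0,"ty":-0.008,"tz":0.3},
    {"tx":0.0,"ty":-0.008,"tz":0.4},
    {"tx":0.0,"ty":-0.008,"tz":0.48},
    {"tx":0.0,"ty":-0.008,"tz":0.54},
    {"tx":0.0,"ty":-0.008,"tz":0.58},
    {"tx":0.0,"ty":-0.008,"tz":0.58},
    {"tx":0.0,"ty":-0.008,"tz":0.58}
  ]
}}

```text
invalid input
```

```bash
python3 look.py w2.png spool_mid:.021
```

```text
t 3.1833 tcp [ 0.5633 -0.3725  0.1572] rot [-3.1413  0.0008  3.1365] w 0.08776721002517607 F [-0.0104 -0.0542 -0.6956]
spool_mid pt 0.67 [321.5 222.7] [ 0.5611 -0.3741  0.021 ]
spool_mid reg 0.69 [291. 188. 354. 256.] area 3346
```

View pics/w2.png

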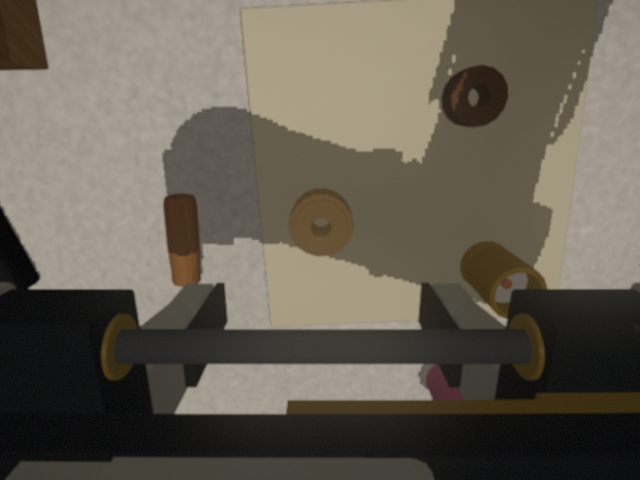

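The frame is unchanged: that call was refused, apparently because a row needs "twist". I'll repeat it with twist.

Request:
{"op": "arm_command", "data": {
  "commands": [
    {"tx":0.0,"ty":-0.008,"tz":0.15,"twist":0.0},
    {"tx":0.0,"ty":-0.008,"tz":0.3,"twist":0.0},
    {"tx":0.0,"ty":-0.008,"tz":0.4,"twist":0.0},
    {"tx":0.0,"ty":-0.008,"tz":0.48,"twist":0.0},
    {"tx":0.0,"ty":-0.008,"tz":0.54,"twist":0.0},
    {"tx":0.0,"ty":-0.008,"tz":0.585,"twist":0.0},
    {"tx":0.0,"ty":-0.008,"tz":0.585,"twist":0.0},
    {"tx":0.0,"ty":-0.008,"tz":0.585,"twist":0.0}
  ],
  "claw": 1,
  "grip_force": 15
}}

```text
t: 4.0
eef_pos: [0.5638, -0.3736, 0.0102]
ee_rot: [3.142, -0.001, 3.138]
force: [-0.2, 0.0, 0.7]
width: 0.0878
gripper_force: 0.0
```

Request:
{"op": "arm_command", "data": {
  "commands": [
    {"tx":0,"ty":0,"tz":0,"twist":0},
    {"tx":0,"ty":0,"tz":0,"twist":0},
    {"tx":0,"ty":0,"tz":0,"twist":0},
    {"tx":0,"ty":0,"tz":0,"twist":0},
    {"tx":0,"ty":0,"tz":0,"twist":0},
    {"tx":0,"ty":0,"tz":0,"twist":0},
    {"tx":0,"ty":0,"tz":0,"twist":0},
    {"tx":0,"ty":0,"tz":0,"twist":0}
  ],
  "claw": 0,
  "grip_force": 15
}}

```text
t: 4.67
eef_pos: [0.564, -0.3735, 0.0106]
ee_rot: [-3.141, 0.0, 3.138]
force: [-1.0, 0.5, 1.5]
width: 0.05
gripper_force: 15.0
```

```bash
python3 look.py w3.png spool_mid:.021
```

```text
t 4.6667 tcp [ 0.564  -0.3735  0.0106] rot [-3.1415  0.0002  3.1381] w 0.04996136008075936 F [-0.9845  0.4828  1.5384]
spool_mid pt 0.6 [326.2 306.4] [ 0.5605 -0.3728  0.021 ]
spool_mid reg 0.92 [264. 241. 385. 372.] area 9305
```

Request:
{"op": "arm_command", "data": {
  "commands": [
    {"tx":0,"ty":0,"tz":-0.05,"twist":0},
    {"tx":0,"ty":0,"tz":-0.2,"twist":0},
    {"tx":0,"ty":0,"tz":-0.36,"twist":0},
    {"tx":0,"ty":0.02,"tz":-0.52,"twist":0},
    {"tx":0,"ty":0.1,"tz":-0.66,"twist":0},
    {"tx":0,"ty":0.2,"tz":-0.78,"twist":0},
    {"tx":0,"ty":0.34,"tz":-0.84,"twist":0},
    {"tx":0,"ty":0.5,"tz":-0.84,"twist":0}
  ],
  "claw": 0
}}

```text
t: 5.48
eef_pos: [0.5659, -0.249, 0.2258]
ee_rot: [-3.14, 0.007, 3.136]
force: [1.6, 0.2, -0.9]
width: 0.0499
gripper_force: 15.0
```

Request:
{"op": "arm_command", "data": {
  "commands": [
    {"tx":0,"ty":0.13,"tz":0,"twist":0},
    {"tx":0,"ty":0.27,"tz":0,"twist":0},
    {"tx":0,"ty":0.41,"tz":0,"twist":0},
    {"tx":0,"ty":0.55,"tz":0,"twist":0},
    {"tx":0,"ty":0.69,"tz":0,"twist":0},
    {"tx":0,"ty":0.83,"tz":0,"twist":0},
    {"tx":0,"ty":0.94,"tz":0,"twist":0},
    {"tx":0,"ty":1.0,"tz":0,"twist":0}
  ]
}}

```text
t: 6.15
eef_pos: [0.565, 0.0043, 0.2211]
ee_rot: [3.141, 0.001, 3.14]
force: [0.3, -0.1, -0.5]
width: 0.0497
gripper_force: 15.0
```

Request:
{"op": "arm_command", "data": {
  "commands": [
    {"tx":0,"ty":0.12,"tz":0,"twist":0},
    {"tx":0,"ty":0.26,"tz":0,"twist":0},
    {"tx":0,"ty":0.4,"tz":0,"twist":0},
    {"tx":0,"ty":0.54,"tz":0,"twist":0},
    {"tx":0,"ty":0.68,"tz":0,"twist":0},
    {"tx":0,"ty":0.82,"tz":0,"twist":0},
    {"tx":0,"ty":0.94,"tz":0,"twist":0},
    {"tx":0,"ty":1.0,"tz":0,"twist":0}
  ]
}}

```text
t: 6.82
eef_pos: [0.5658, 0.2546, 0.2207]
ee_rot: [3.141, 0.0, 3.14]
force: [1.3, -0.3, -0.7]
width: 0.0498
gripper_force: 15.0
```

```bash
python3 look.py w4.png rod_tip:.088 lamp:.0 spool_mid:0.231
```

```text
t 6.8167 tcp [0.5658 0.2546 0.2207] rot [3.1412 0.0002 3.1399] w 0.049837566654662345 F [ 1.3329 -0.3333 -0.675 ]
rod_tip pt 0.94 [321.5 172.9] [0.5239 0.2531 0.088 ]
rod_tip reg 0.78 [244.  76. 407. 242.] area 20769
lamp pt 0.91 [324.6 161.1] [0.5236 0.2559 0.    ]
lamp reg 0.69 [246.  78. 404. 242.] area 20646
spool_mid pt 0.81 [322.7 306.8] [0.5626 0.2538 0.231 ]
spool_mid reg 0.66 [262. 241. 386. 374.] area 9229
```

View pics/w4.png

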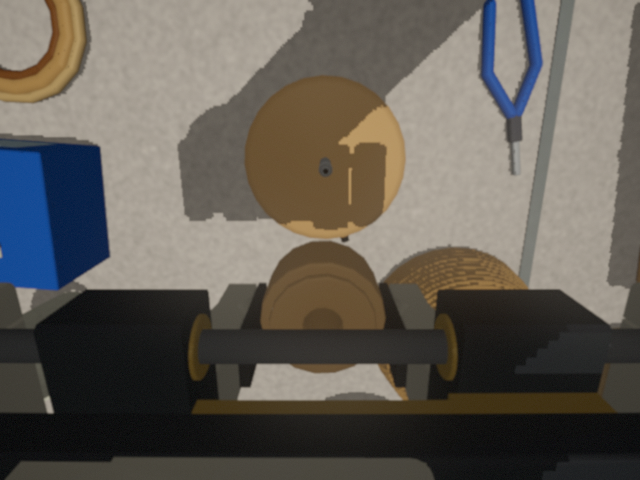

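Rod tip at (325,171), disc centre about (325,157); the spool is in the hand with its bore at (322,320) and its underside's near edge at row 241. I'll refine both by fitting.

```bash
cat > fit.py <<'E'
from h import *
from scipy.optimize import least_squares
np.set_printoptions(precision=4,suppress=True)
def circ(P):
    f=lambda p:np.hypot(P[:,0]-p[0],P[:,1]-p[1])-p[2]
    r=least_squares(f,[*P.mean(0),.05],loss="soft_l1",f_scale=.001);return r.x
def disc(cal):
    m=regions_of("lamp","wrist")[0]["region"].astype(np.uint8)
    c=max(cv2.findContours(m,cv2.RETR_EXTERNAL,cv2.CHAIN_APPROX_NONE)[0],key=len)[:,0,:]
    return circ(np.array([at_z("wrist",p,.024,cal)[:2] for p in c]))
E
python3 - <<'E'
from fit import *
s=get_state();cal=calibration("wrist");im=grab_frame("wrist")
print(s["eef_pos"],s["ee_rot"]);print(np.array(cal["extrinsics"])[:3,3]-s["eef_pos"])
print("disc",disc(cal))
g=im[:,:,1].astype(float)
print(np.round(g[162:178,316:334]).astype(int))
t=s["eef_pos"]
for dx in (-.006,-.003,0,.003): print(dx,proj("wrist",[t[0]+dx-.025,t[1],t[2]-.0065],cal),proj("wrist",[t[0]+dx,t[1],t[2]+.0275],cal))
for uv in [(325,170),(325,171)]: print(at_z("wrist",uv,.088,cal))
save(im,"c.png",(250,230,400,400),3)
E
```

```text
[0.5662 0.2503 0.2206] [-3.1416  0.      3.1369]
[-0.0785 -0.0005  0.158 ]
disc [0.5217 0.2557 0.0729]
[[82 82 85 83 82 84 83 79 75 72 74 77 79 80 79 80 80 79]
 [84 83 83 84 84 84 84 80 74 74 76 78 78 78 76 75 76 78]
 [83 82 84 83 83 84 84 82 78 77 78 75 75 74 72 74 75 74]
 [83 84 83 84 84 84 82 82 80 78 75 73 73 73 72 74 72 73]
 [83 83 84 82 84 83 84 82 78 77 73 73 74 74 73 75 75 75]
 [84 84 85 83 82 83 84 83 77 74 70 73 74 72 67 68 73 75]
 [83 83 84 83 84 83 83 80 74 71 70 74 73 63 52 50 59 68]
 [84 83 83 84 83 84 84 80 76 68 71 73 66 48 36 36 41 59]
 [82 84 84 83 84 83 83 81 76 70 71 70 62 43 30 31 35 53]
 [82 84 82 83 84 84 84 81 77 68 68 67 60 45 34 30 39 55]
 [82 83 82 85 84 84 85 82 79 71 68 71 66 53 45 38 47 61]
 [83 83 84 85 84 82 84 83 82 75 68 65 69 66 60 56 59 67]
 [84 82 83 84 84 83 84 83 83 79 74 71 69 68 67 67 69 71]
 [81 85 84 84 84 83 82 83 83 83 77 75 72 71 68 72 71 71]
 [83 84 83 82 82 84 84 83 84 82 84 80 77 75 74 77 76 79]
 [84 83 83 82 85 83 83 84 83 84 85 82 82 82 80 82 80 81]]
-0.006 [324.0971 233.2589] [324.6171 321.1123]
-0.003 [324.1155 239.6802] [324.6354 328.1113]
0 [324.1337 246.0371] [324.6534 335.0261]
0.003 [324.1517 252.3305] [324.6713 341.8581]
[0.5221 0.2515 0.088 ]
[0.5228 0.2515 0.088 ]
```

View pics/c.png

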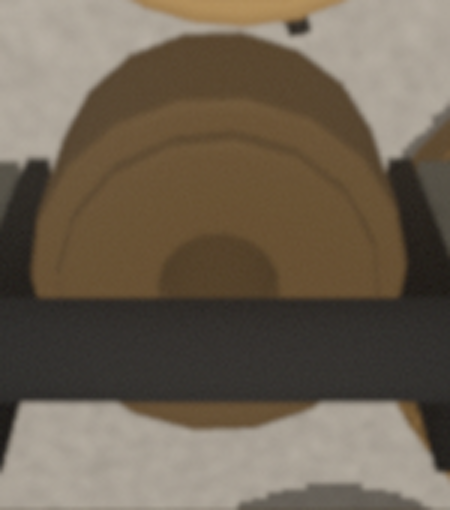

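```bash
python3 - <<'E'
from fit import *
L=[];C=[]
for i in range(8):
    s=get_state();c=calibration("wrist");L.append(s["eef_pos"]);C.append(np.array(c["extrinsics"])[:3,3]);im=grab_frame("wrist")
    if i==4: print("disc",disc(c), [r["uv"] for r in spot_point("rod_tip","wrist")[:1]])
L=np.array(L);C=np.array(C);print(L);print(C-L);print(s["t"])
save(im,"d.png",(285,130,365,190),10)
E
```

```text
disc [0.5219 0.2561 0.0734] [[330.8, 168.5]]
[[0.5663 0.2504 0.2206]
 [0.5663 0.2506 0.2206]
 [0.5663 0.2507 0.2206]
 [0.5663 0.2509 0.2205]
 [0.5663 0.251  0.2205]
 [0.5662 0.2513 0.2203]
 [0.5662 0.2514 0.2203]
 [0.5662 0.2514 0.2203]]
[[-0.0785 -0.0005  0.158 ]
 [-0.0785 -0.0005  0.158 ]
 [-0.0785 -0.0005  0.158 ]
 [-0.0785 -0.0006  0.158 ]
 [-0.0785 -0.0005  0.158 ]
 [-0.0785 -0.0006  0.158 ]
 [-0.0785 -0.0006  0.158 ]
 [-0.0785 -0.0006  0.158 ]]
7.7167
```

View pics/d.png

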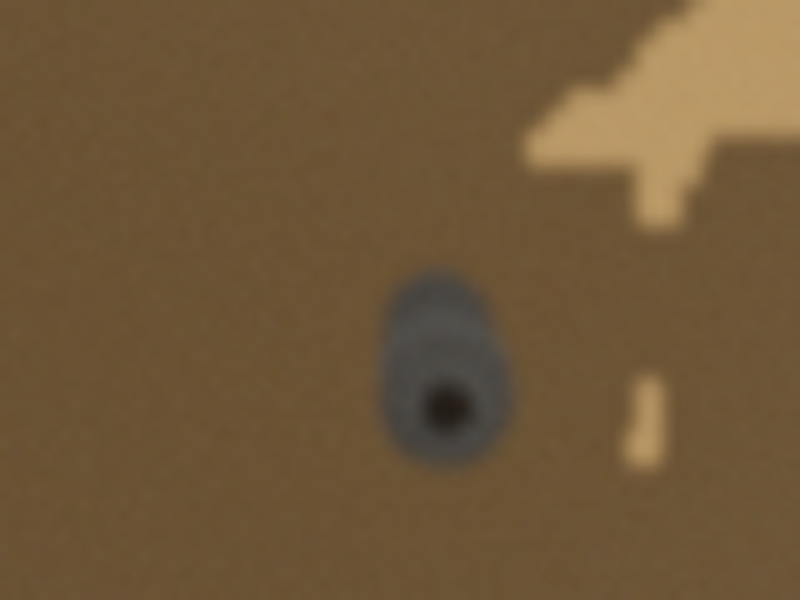

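The crop shows the rod's tip hole at (329.2,170.1) and its base near (328.5,158). The arm settles slowly, and the readings are clean. Next I work out the offset between bore and rod.

```bash
python3 - <<'E'
from fit import *
s=get_state();cal=calibration("wrist");t=np.array(s["eef_pos"]);print(t,s["ee_rot"])
tip=at_z("wrist",(329.2,170.1),.088,cal);print("tip",tip,"net",at_z("wrist",(330.8,168.5),.088,cal))
# spool in hand: rows seen -> dx, height offset of underside h, 
obs=[(-.025,0,241.),(-.025,.030,262.5),(-.0075,.034,307.5),(.025,.030,372.5)]
f=lambda p:[proj("wrist",[t[0]+p[0]+a,t[1],t[2]+p[1]+b],cal)[1]-v for a,b,v in obs]
for h in (None,-.0063):
    r=least_squares(f,[0,-.0065],x_scale=.001) if h is None else least_squares(lambda p:f([p[0],h]),[0],x_scale=.001)
    print(r.x,np.round(r.fun,1))
for dy in (-.001,0,.001): print(dy,proj("wrist",[t[0]-.0035,t[1]+dy,t[2]+.0275],cal)[0])
E
```

```text
[0.5662 0.2515 0.2203] [-3.1415 -0.      3.1379]
tip [0.5221 0.2558 0.088 ] net [0.5209 0.257  0.088 ]
[-0.0008 -0.0128] [-0.7  0.4  0.6 -0.4]
[-0.0038] [-3.  -1.2  1.2  3.1]
-0.001 321.9917769392989
0 324.6051747737421
0.001 327.21860966904194
```

```bash
python3 - <<'E'
from fit import *
cal=dict(calibration("wrist"));E=np.array(cal["extrinsics"]).copy();t=np.array(get_state()["eef_pos"])
E[:3,3]+=np.array([.5633,-.3725,.1572])-t;cal["extrinsics"]=E
g=cv2.imread("pics/w2.png")[:,:,1].astype(float)
w=g[205:240,300:342];print(w.min(),np.median(w))
m=(w<np.median(w)*.8).astype(np.uint8);n,l,st,ce=cv2.connectedComponentsWithStats(m)
for i in range(1,n):
  if st[i,4]>20: print(st[i],ce[i]+[300,205],at_z("wrist",ce[i]+[300,205],.038,cal))
E
```

```text
62.0 80.0
```

Request:
{"op": "arm_command", "data": {
  "commands": [
    {"tx":0.08,"ty":0.01,"tz":0.05,"twist":0},
    {"tx":0.168,"ty":0.02,"tz":0.15,"twist":0},
    {"tx":0.168,"ty":0.02,"tz":0.27,"twist":0},
    {"tx":0.168,"ty":0.02,"tz":0.37,"twist":0},
    {"tx":0.168,"ty":0.02,"tz":0.43,"twist":0},
    {"tx":0.168,"ty":0.02,"tz":0.46,"twist":0},
    {"tx":0.168,"ty":0.02,"tz":0.46,"twist":0},
    {"tx":0.168,"ty":0.02,"tz":0.46,"twist":0}
  ]
}}

```text
t: 8.43
eef_pos: [0.5246, 0.2568, 0.1057]
ee_rot: [-3.141, 0.0, 3.138]
force: [-0.0, 0.1, -0.1]
width: 0.0499
gripper_force: 15.0
```

Request:
{"op": "arm_command", "data": {
  "commands": [
    {"tx":0,"ty":0,"tz":0,"twist":0},
    {"tx":0,"ty":0,"tz":0,"twist":0},
    {"tx":0,"ty":0,"tz":0,"twist":0},
    {"tx":0,"ty":0,"tz":0,"twist":0},
    {"tx":0,"ty":0,"tz":0,"twist":0},
    {"tx":0,"ty":0,"tz":0,"twist":0},
    {"tx":0,"ty":0,"tz":0,"twist":0},
    {"tx":0,"ty":0,"tz":0,"twist":0}
  ]
}}

```text
t: 9.1
eef_pos: [0.5242, 0.2566, 0.1054]
ee_rot: [3.142, 0.0, 3.138]
force: [-0.3, -0.2, -0.6]
width: 0.0502
gripper_force: 15.0
```

Request:
{"op": "arm_command", "data": {
  "commands": [
    {"tx":0,"ty":0,"tz":0.015,"twist":0},
    {"tx":0,"ty":0,"tz":0.03,"twist":0},
    {"tx":0,"ty":0,"tz":0.045,"twist":0},
    {"tx":0,"ty":0,"tz":0.06,"twist":0},
    {"tx":0,"ty":0,"tz":0.075,"twist":0},
    {"tx":0,"ty":0,"tz":0.09,"twist":0},
    {"tx":0,"ty":0,"tz":0.09,"twist":0},
    {"tx":0,"ty":0,"tz":0.09,"twist":0}
  ]
}}

```text
t: 9.77
eef_pos: [0.524, 0.2565, 0.0824]
ee_rot: [-3.141, -0.0, 3.138]
force: [0.6, -0.1, -0.2]
width: 0.0501
gripper_force: 15.0
```

```bash
python3 - <<'E'
from fit import *
s=get_state();im=grab_frame("wrist");S=grab_frame("scene")
print(s["eef_pos"],s["ee_rot"],s["force"],s["moment"])
a=cv2.resize(S[160:235,380:455],(500,500),interpolation=3);b=cv2.resize(im[230:400,250:400],(300,340),interpolation=3)
c=np.zeros((500,800,3),np.uint8);c[:,:500]=a;c[:340,500:]=b;save(c,"e.png")
E
```

```text
[0.524  0.2565 0.0824] [-3.141  -0.0005  3.138 ] [ 0.5708 -0.0883 -0.1845] [-0.0254 -0.0241 -0.0026]
```

View pics/e.png

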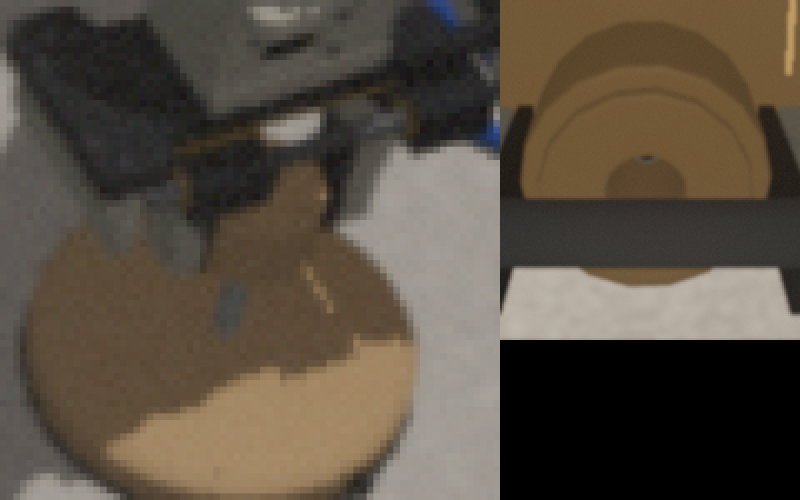

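Wrist crop: the rod tip shows inside the bore (about (324,309)); the scene crop shows the rod going up into the spool, and no force. Lowering on.

Request:
{"op": "arm_command", "data": {
  "commands": [
    {"tx":0,"ty":0,"tz":0.025,"twist":0},
    {"tx":0,"ty":0,"tz":0.05,"twist":0},
    {"tx":0,"ty":0,"tz":0.08,"twist":0},
    {"tx":0,"ty":0,"tz":0.11,"twist":0},
    {"tx":0,"ty":0,"tz":0.14,"twist":0},
    {"tx":0,"ty":0,"tz":0.165,"twist":0},
    {"tx":0,"ty":0,"tz":0.185,"twist":0},
    {"tx":0,"ty":0,"tz":0.19,"twist":0}
  ]
}}

```text
t: 10.53
eef_pos: [0.5237, 0.2562, 0.034]
ee_rot: [-3.14, -0.001, 3.138]
force: [-0.3, 0.2, -0.6]
width: 0.0501
gripper_force: 15.0
```

Request:
{"op": "arm_command", "data": {
  "commands": [
    {"tx":0,"ty":0,"tz":0.002,"twist":0},
    {"tx":0,"ty":0,"tz":0.004,"twist":0},
    {"tx":0,"ty":0,"tz":0.006,"twist":0},
    {"tx":0,"ty":0,"tz":0.008,"twist":0},
    {"tx":0,"ty":0,"tz":0.01,"twist":0},
    {"tx":0,"ty":0,"tz":0.012,"twist":0},
    {"tx":0,"ty":0,"tz":0.014,"twist":0},
    {"tx":0,"ty":0,"tz":0.014,"twist":0}
  ]
}}

```text
t: 11.2
eef_pos: [0.5241, 0.2566, 0.0318]
ee_rot: [3.142, 0.0, 3.138]
force: [0.1, 0.2, -0.7]
width: 0.0501
gripper_force: 15.0
```

Request:
{"op": "arm_command", "data": {
  "commands": [
    {"tx":0,"ty":0,"tz":0.001,"twist":0},
    {"tx":0,"ty":0,"tz":0.002,"twist":0},
    {"tx":0,"ty":0,"tz":0.003,"twist":0},
    {"tx":0,"ty":0,"tz":0.004,"twist":0},
    {"tx":0,"ty":0,"tz":0.005,"twist":0},
    {"tx":0,"ty":0,"tz":0.006,"twist":0},
    {"tx":0,"ty":0,"tz":0.006,"twist":0},
    {"tx":0,"ty":0,"tz":0.006,"twist":0}
  ]
}}

```text
t: 11.87
eef_pos: [0.5242, 0.2566, 0.0305]
ee_rot: [-3.142, 0.0, 3.138]
force: [-1.9, -0.4, 3.6]
width: 0.0496
gripper_force: 15.0
```

Request:
{"op": "arm_command", "data": {
  "commands": [
    {"tx":0,"ty":0,"tz":0.001,"twist":0},
    {"tx":0,"ty":0,"tz":0.002,"twist":0},
    {"tx":0,"ty":0,"tz":0.003,"twist":0},
    {"tx":0,"ty":0,"tz":0.003,"twist":0},
    {"tx":0,"ty":0,"tz":0.003,"twist":0},
    {"tx":0,"ty":0,"tz":0.003,"twist":0},
    {"tx":0,"ty":0,"tz":0.003,"twist":0},
    {"tx":0,"ty":0,"tz":0.003,"twist":0}
  ]
}}

```text
t: 12.53
eef_pos: [0.5242, 0.2566, 0.0305]
ee_rot: [3.141, 0.0, 3.138]
force: [-4.3, -2.3, 11.1]
width: 0.0501
gripper_force: 15.0
```

Firm contact at z = 0.0305, as worked out for home. I'll release and rise.

Request:
{"op": "arm_command", "data": {
  "commands": [
    {"tx":0,"ty":0,"tz":-0.003,"twist":0},
    {"tx":0,"ty":0,"tz":-0.003,"twist":0},
    {"tx":0,"ty":0,"tz":-0.003,"twist":0},
    {"tx":0,"ty":0,"tz":-0.003,"twist":0},
    {"tx":0,"ty":0,"tz":-0.003,"twist":0},
    {"tx":0,"ty":0,"tz":-0.003,"twist":0},
    {"tx":0,"ty":0,"tz":-0.003,"twist":0},
    {"tx":0,"ty":0,"tz":-0.003,"twist":0}
  ],
  "claw": 1
}}

```text
t: 13.2
eef_pos: [0.5242, 0.2566, 0.0302]
ee_rot: [-3.142, -0.0, 3.138]
force: [-0.7, 0.3, -0.2]
width: 0.0875
gripper_force: 0.0
```

Request:
{"op": "arm_command", "data": {
  "commands": [
    {"tx":0,"ty":0,"tz":-0.05,"twist":0},
    {"tx":0,"ty":0,"tz":-0.15,"twist":0},
    {"tx":0,"ty":0,"tz":-0.28,"twist":0},
    {"tx":0,"ty":0,"tz":-0.42,"twist":0},
    {"tx":0,"ty":0,"tz":-0.56,"twist":0},
    {"tx":0,"ty":0,"tz":-0.7,"twist":0},
    {"tx":0,"ty":-0.06,"tz":-0.76,"twist":0},
    {"tx":0,"ty":-0.18,"tz":-0.76,"twist":0}
  ]
}}

```text
t: 13.87
eef_pos: [0.5262, 0.2142, 0.225]
ee_rot: [3.137, 0.007, 3.141]
force: [1.6, -1.4, -0.1]
width: 0.0879
gripper_force: 0.0
```

```bash
cat > sp.py <<'E'
from fit import *
s=get_state();cal=calibration("wrist");im=grab_frame("wrist");save(im,"f.png")
print(s["t"],s["eef_pos"])
for n,z in (("spool_mid",.041),("rod_tip",.088)):
    for r in spot_point(n,"wrist")[:2]: print(n,round(r["score"],2),np.round(r["uv"],1),at_z("wrist",r["uv"],z,cal))
    print([np.round(r["rect"]) for r in regions_of(n,"wrist")[:1]])
for p in ([.522,.256,.058],[.522,.256,.088],[.522,.256,.041]): print(proj("wrist",p,cal))
E
python3 sp.py
```

```text
13.8667 [0.5262 0.2142 0.225 ]
spool_mid 0.95 [368.  208.1] [0.5239 0.2557 0.041 ]
[array([341., 175., 396., 235.])]
rod_tip 0.69 [372.4 220.8] [0.5236 0.2536 0.088 ]
[array([287., 119., 446., 277.])]
[370.7727 210.311 ]
[375.4878 218.8869]
[368.4446 206.0774]
```

Request:
{"op": "arm_command", "data": {
  "commands": [
    {"tx":0.02,"ty":-0.14,"tz":0,"twist":0},
    {"tx":0.05,"ty":-0.28,"tz":0,"twist":0},
    {"tx":0.08,"ty":-0.42,"tz":0,"twist":0},
    {"tx":0.11,"ty":-0.56,"tz":0,"twist":0},
    {"tx":0.14,"ty":-0.7,"tz":0,"twist":0},
    {"tx":0.17,"ty":-0.84,"tz":0,"twist":0},
    {"tx":0.2,"ty":-0.98,"tz":0,"twist":0},
    {"tx":0.22,"ty":-1.0,"tz":0,"twist":0}
  ]
}}

```text
t: 14.78
eef_pos: [0.467, -0.0411, 0.2199]
ee_rot: [-3.141, -0.001, 3.136]
force: [0.0, 0.6, 0.8]
width: 0.0878
gripper_force: 0.0
```

Request:
{"op": "arm_command", "data": {
  "commands": [
    {"tx":0,"ty":-0.14,"tz":0,"twist":0},
    {"tx":0,"ty":-0.28,"tz":0,"twist":0},
    {"tx":0,"ty":-0.42,"tz":0.03,"twist":0},
    {"tx":0,"ty":-0.56,"tz":0.08,"twist":0},
    {"tx":0,"ty":-0.7,"tz":0.16,"twist":0},
    {"tx":0,"ty":-0.82,"tz":0.22,"twist":0},
    {"tx":0,"ty":-0.9,"tz":0.26,"twist":0},
    {"tx":0,"ty":-0.9,"tz":0.26,"twist":0}
  ]
}}

```text
t: 15.45
eef_pos: [0.4661, -0.2652, 0.1519]
ee_rot: [3.141, -0.005, 3.135]
force: [-0.6, -0.4, -0.6]
width: 0.0873
gripper_force: 0.0
```

```bash
grab=1; for i in 1 2; do python3 look.py w$((i+5)).png collar_mid:.016; done
```

```text
t 15.45 tcp [ 0.4661 -0.2652  0.1519] rot [ 3.1407 -0.0053  3.1354] w 0.08728575397561275 F [-0.5945 -0.44   -0.6497]
collar_mid pt 0.56 [325.5 230.9] [ 0.4698 -0.2636  0.016 ]
collar_mid reg 0.56 [303. 203. 355. 259.] area 2271
t 15.6 tcp [ 0.4675 -0.2629  0.1549] rot [ 3.1415 -0.001   3.1377] w 0.08747683940807854 F [-0.2071  0.3719  0.3835]
collar_mid pt 0.73 [328.5 226.1] [ 0.4686 -0.2589  0.016 ]
collar_mid reg 0.58 [300. 199. 354. 254.] area 2188
```

Request:
{"op": "arm_command", "data": {
  "commands": [
    {"tx":0.0,"ty":0.004,"tz":0.15,"twist":0.0},
    {"tx":0.0,"ty":0.004,"tz":0.3,"twist":0.0},
    {"tx":0.0,"ty":0.004,"tz":0.4,"twist":0.0},
    {"tx":0.0,"ty":0.004,"tz":0.48,"twist":0.0},
    {"tx":0.0,"ty":0.004,"tz":0.54,"twist":0.0},
    {"tx":0.0,"ty":0.004,"tz":0.575,"twist":0.0},
    {"tx":0.0,"ty":0.004,"tz":0.575,"twist":0.0},
    {"tx":0.0,"ty":0.004,"tz":0.575,"twist":0.0}
  ]
}}

```text
t: 16.42
eef_pos: [0.4679, -0.2618, 0.0121]
ee_rot: [-3.141, 0.0, 3.139]
force: [1.0, -0.7, 0.4]
width: 0.0878
gripper_force: 0.0
```

Request:
{"op": "arm_command", "data": {
  "commands": [
    {"tx":0,"ty":0,"tz":0.018,"twist":0},
    {"tx":0,"ty":0,"tz":0.018,"twist":0},
    {"tx":0,"ty":0,"tz":0.018,"twist":0},
    {"tx":0,"ty":0,"tz":0.018,"twist":0},
    {"tx":0,"ty":0,"tz":0.018,"twist":0},
    {"tx":0,"ty":0,"tz":0.018,"twist":0},
    {"tx":0,"ty":0,"tz":0.018,"twist":0},
    {"tx":0,"ty":0,"tz":0.018,"twist":0}
  ],
  "claw": 0,
  "grip_force": 12
}}

```text
t: 17.08
eef_pos: [0.4673, -0.2622, 0.0072]
ee_rot: [-3.142, 0.0, 3.138]
force: [-0.6, 0.1, 0.9]
width: 0.0413
gripper_force: 12.0
```

```bash
python3 look.py w8.png collar_mid:.016
```

```text
t 17.0833 tcp [ 0.4673 -0.2622  0.0072] rot [-3.1416  0.0001  3.1379] w 0.041276121915485645 F [-0.639   0.1179  0.936 ]
collar_mid pt 0.83 [326.5 315.1] [ 0.4688 -0.2613  0.016 ]
collar_mid reg 0.77 [272. 257. 376. 369.] area 5708
```

Request:
{"op": "arm_command", "data": {
  "commands": [
    {"tx":0,"ty":0,"tz":-0.05,"twist":0},
    {"tx":0,"ty":0,"tz":-0.2,"twist":0},
    {"tx":0,"ty":0,"tz":-0.36,"twist":0},
    {"tx":0,"ty":0.02,"tz":-0.52,"twist":0},
    {"tx":0,"ty":0.08,"tz":-0.66,"twist":0},
    {"tx":0,"ty":0.16,"tz":-0.78,"twist":0},
    {"tx":0,"ty":0.26,"tz":-0.85,"twist":0},
    {"tx":0,"ty":0.4,"tz":-0.85,"twist":0}
  ]
}}

```text
t: 17.9
eef_pos: [0.4697, -0.1625, 0.224]
ee_rot: [-3.141, 0.007, 3.137]
force: [2.8, -0.2, 0.0]
width: 0.0418
gripper_force: 12.0
```

Request:
{"op": "arm_command", "data": {
  "commands": [
    {"tx":0,"ty":0.13,"tz":0,"twist":0},
    {"tx":0,"ty":0.27,"tz":0,"twist":0},
    {"tx":-0.03,"ty":0.41,"tz":0,"twist":0},
    {"tx":-0.07,"ty":0.55,"tz":0,"twist":0},
    {"tx":-0.11,"ty":0.69,"tz":0,"twist":0},
    {"tx":-0.15,"ty":0.83,"tz":0,"twist":0},
    {"tx":-0.2,"ty":0.94,"tz":0,"twist":0},
    {"tx":-0.24,"ty":1.0,"tz":0,"twist":0}
  ]
}}

```text
t: 18.57
eef_pos: [0.5291, 0.0905, 0.2195]
ee_rot: [3.141, 0.0, 3.14]
force: [0.3, -0.4, -0.8]
width: 0.0423
gripper_force: 12.0
```

Request:
{"op": "arm_command", "data": {
  "commands": [
    {"tx":-0.04,"ty":0.12,"tz":0,"twist":0},
    {"tx":-0.08,"ty":0.25,"tz":0,"twist":0},
    {"tx":-0.12,"ty":0.38,"tz":0,"twist":0},
    {"tx":-0.16,"ty":0.5,"tz":0,"twist":0},
    {"tx":-0.16,"ty":0.6,"tz":0,"twist":0},
    {"tx":-0.16,"ty":0.66,"tz":0,"twist":0},
    {"tx":-0.16,"ty":0.66,"tz":0,"twist":0},
    {"tx":-0.16,"ty":0.66,"tz":0,"twist":0}
  ]
}}

```text
t: 19.23
eef_pos: [0.5689, 0.2525, 0.219]
ee_rot: [-3.141, -0.001, 3.139]
force: [0.7, -0.2, 0.1]
width: 0.0416
gripper_force: 12.0
```

```bash
python3 - <<'E'
from fit import *
for i in range(10): im=grab_frame("wrist")
s=get_state();cal=calibration("wrist");im=grab_frame("wrist");t=np.array(s["eef_pos"])
print(s["t"],t,s["ee_rot"],s["width"])
for n,z in (("collar_mid",t[2]+.009),("rod_tip",.088),("spool_mid",.041)):
    r=spot_point(n,"wrist")[0];print(n,np.round(r["uv"],1),at_z("wrist",r["uv"],z,cal))
    r=regions_of(n,"wrist")[0];print(r["rect"])
for p in ([.522,.256,.088],): print(proj("wrist",p,cal))
for dx in (-.003,0,.003,.006): print(dx,[np.round(proj("wrist",[t[0]+dx+a,t[1]+b,t[2]-.0032+h],cal),1) for a,b,h in ((-.021,0,0),(-.021,0,.024),(0,0,.024),(-.0075,0,.024),(.021,0,.024))])
save(np.hstack([cv2.resize(im[240:400,250:400],(450,480),interpolation=3),cv2.resize(im[130:250,290:380],(350,480),interpolation=3)]),"g.png")
E
```

```text
19.7333 [0.5692 0.2521 0.2197] [3.1414 0.0002 3.1375] 0.04160298618469831
collar_mid [323.9 312.6] [0.5694 0.2519 0.2287]
[272.3, 258.1, 378.2, 372.6]
rod_tip [329.5 169. ] [0.5243 0.2567 0.088 ]
[244.3, 72.4, 410.1, 238.7]
spool_mid [327.2 159.3] [0.5214 0.2555 0.041 ]
[298.5, 130.4, 359.2, 187.3]
[328.6194 165.9123]
-0.003 [array([324.2, 250.4]), array([324.4, 270.5]), array([324.5, 319.5]), array([324.5, 302.4]), array([324.6, 364.6])]
0 [array([324.2, 256.8]), array([324.5, 277.7]), array([324.6, 326.1]), array([324.5, 309.3]), array([324.6, 370.8])]
0.003 [array([324.2, 263.1]), array([324.5, 284.9]), array([324.6, 332.7]), array([324.5, 316.1]), array([324.7, 376.9])]
0.006 [array([324.2, 269.4]), array([324.5, 292. ]), array([324.6, 339.3]), array([324.5, 322.8]), array([324.7, 382.9])]
```

View pics/g.png

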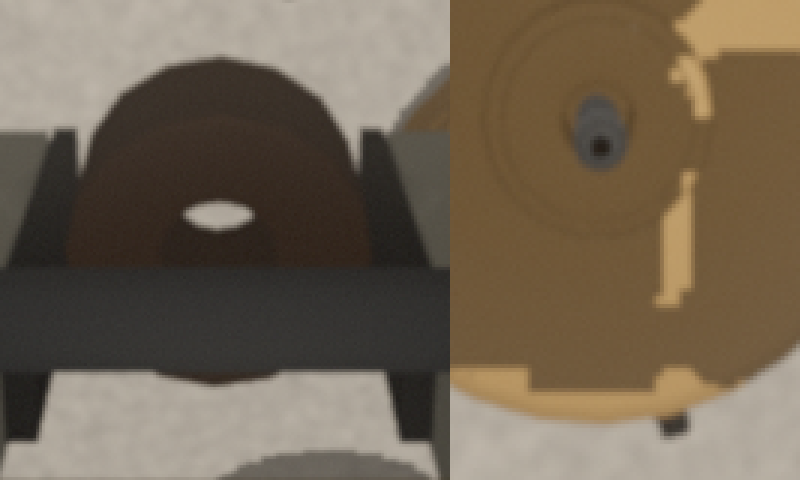

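Left crop: collar bore at (322.7,~325), near lower edge at row 259, front rim at row 279. Right crop: the spool sits on the disc with the rod through it, and the tip at (328.4,166.5) matches rod xy (0.522,0.256). Aligning the collar.

Request:
{"op": "arm_command", "data": {
  "commands": [
    {"tx":0.1,"ty":0.01,"tz":0.05,"twist":0},
    {"tx":0.192,"ty":0.017,"tz":0.15,"twist":0},
    {"tx":0.192,"ty":0.017,"tz":0.27,"twist":0},
    {"tx":0.192,"ty":0.017,"tz":0.37,"twist":0},
    {"tx":0.192,"ty":0.017,"tz":0.43,"twist":0},
    {"tx":0.192,"ty":0.017,"tz":0.46,"twist":0},
    {"tx":0.192,"ty":0.017,"tz":0.46,"twist":0},
    {"tx":0.192,"ty":0.017,"tz":0.46,"twist":0}
  ]
}}

```text
t: 20.75
eef_pos: [0.5216, 0.2571, 0.105]
ee_rot: [-3.141, 0.0, 3.138]
force: [0.6, 0.6, 1.2]
width: 0.0417
gripper_force: 12.0
```

Request:
{"op": "arm_command", "data": {
  "commands": [
    {"tx":0,"ty":0,"tz":0,"twist":0},
    {"tx":0,"ty":0,"tz":0,"twist":0},
    {"tx":0,"ty":0,"tz":0,"twist":0},
    {"tx":0,"ty":0,"tz":0,"twist":0},
    {"tx":0,"ty":0,"tz":0,"twist":0},
    {"tx":0,"ty":0,"tz":0,"twist":0},
    {"tx":0,"ty":0,"tz":0,"twist":0},
    {"tx":0,"ty":0,"tz":0,"twist":0}
  ]
}}

```text
t: 21.42
eef_pos: [0.5212, 0.2569, 0.1046]
ee_rot: [-3.142, -0.0, 3.138]
force: [0.2, -1.1, 0.1]
width: 0.042
gripper_force: 12.0
```

Request:
{"op": "arm_command", "data": {
  "commands": [
    {"tx":0,"ty":-0.001,"tz":0.015,"twist":0},
    {"tx":0,"ty":-0.001,"tz":0.03,"twist":0},
    {"tx":0,"ty":-0.001,"tz":0.045,"twist":0},
    {"tx":0,"ty":-0.001,"tz":0.06,"twist":0},
    {"tx":0,"ty":-0.001,"tz":0.075,"twist":0},
    {"tx":0,"ty":-0.001,"tz":0.085,"twist":0},
    {"tx":0,"ty":-0.001,"tz":0.09,"twist":0},
    {"tx":0,"ty":-0.001,"tz":0.09,"twist":0}
  ]
}}

```text
t: 22.08
eef_pos: [0.521, 0.2565, 0.0816]
ee_rot: [-3.141, -0.0, 3.138]
force: [0.2, 0.4, 0.1]
width: 0.0422
gripper_force: 12.0
```

```bash
python3 - <<'E'
from fit import *
s=get_state();cal=calibration("wrist");im=grab_frame("wrist");print(s["eef_pos"],s["force"],s["moment"])
t=np.array(s["eef_pos"])
print("bore top ctr exp",proj("wrist",[t[0]+.0009,t[1],t[2]+.0208],cal),"tip exp",proj("wrist",[.522,.256,.088],cal))
g=im[:,:,1].astype(int);print(g[302:332:2,296:352:3])
E
```

```text
[0.521  0.2565 0.0816] [0.2194 0.3771 0.0657] [-0.0154  0.0049  0.0384]
bore top ctr exp [324.6086 328.1463] tip exp [323.2609 311.4571]
[[31 35 33 35 33 30 31 35 33 32 31 36 37 32 35 33 34 34 34]
 [33 31 33 32 34 32 34 36 35 33 33 33 33 33 35 34 33 33 34]
 [36 31 33 30 32 31 34 28 35 35 35 35 34 35 33 34 31 33 35]
 [35 32 32 32 31 32 43 62 50 34 50 57 36 35 33 33 34 34 35]
 [38 35 32 34 36 46 72 85 35 27 36 86 64 33 34 31 36 34 33]
 [33 35 36 35 32 46 76 85 30 29 31 85 70 32 31 37 35 35 33]
 [31 35 35 35 31 29 48 81 38 27 35 79 39 31 33 34 34 34 33]
 [36 35 35 35 29 34 31 50 63 50 64 53 31 27 33 34 35 33 35]
 [37 35 32 33 33 30 30 31 49 61 49 34 30 30 31 31 36 37 34]
 [36 35 37 33 33 33 31 32 30 31 33 34 34 31 32 35 35 37 36]
 [35 37 33 31 32 33 33 32 32 29 34 32 31 32 32 33 36 37 37]
 [37 37 35 31 33 31 32 35 33 35 35 31 32 35 34 34 35 36 33]
 [38 38 36 31 33 34 35 34 37 35 32 37 35 34 37 34 38 38 38]
 [36 39 40 36 34 37 36 39 36 37 36 36 35 38 35 38 39 39 39]
 [46 48 46 45 46 45 44 45 45 45 46 47 46 42 44 45 46 44 47]]
```

The rod tip with its hole shows inside the collar's bore at (323.5,312), as predicted; there is no force. Lowering it home.

Request:
{"op": "arm_command", "data": {
  "commands": [
    {"tx":0,"ty":0,"tz":0.012,"twist":0},
    {"tx":0,"ty":0,"tz":0.025,"twist":0},
    {"tx":0,"ty":0,"tz":0.038,"twist":0},
    {"tx":0,"ty":0,"tz":0.05,"twist":0},
    {"tx":0,"ty":0,"tz":0.06,"twist":0},
    {"tx":0,"ty":0,"tz":0.066,"twist":0},
    {"tx":0,"ty":0,"tz":0.07,"twist":0},
    {"tx":0,"ty":0,"tz":0.07,"twist":0}
  ]
}}

```text
t: 22.8
eef_pos: [0.5211, 0.2566, 0.0643]
ee_rot: [-3.141, -0.0, 3.138]
force: [-0.3, 0.2, -0.2]
width: 0.0416
gripper_force: 12.0
```

Request:
{"op": "arm_command", "data": {
  "commands": [
    {"tx":0,"ty":0,"tz":0.002,"twist":0},
    {"tx":0,"ty":0,"tz":0.004,"twist":0},
    {"tx":0,"ty":0,"tz":0.006,"twist":0},
    {"tx":0,"ty":0,"tz":0.008,"twist":0},
    {"tx":0,"ty":0,"tz":0.01,"twist":0},
    {"tx":0,"ty":0,"tz":0.011,"twist":0},
    {"tx":0,"ty":0,"tz":0.012,"twist":0},
    {"tx":0,"ty":0,"tz":0.012,"twist":0}
  ]
}}

```text
t: 23.47
eef_pos: [0.5212, 0.2566, 0.0615]
ee_rot: [-3.142, -0.0, 3.138]
force: [-0.3, 0.4, -0.3]
width: 0.0415
gripper_force: 12.0
```

Request:
{"op": "arm_command", "data": {
  "commands": [
    {"tx":0,"ty":0,"tz":0.001,"twist":0},
    {"tx":0,"ty":0,"tz":0.002,"twist":0},
    {"tx":0,"ty":0,"tz":0.003,"twist":0},
    {"tx":0,"ty":0,"tz":0.004,"twist":0},
    {"tx":0,"ty":0,"tz":0.004,"twist":0},
    {"tx":0,"ty":0,"tz":0.004,"twist":0},
    {"tx":0,"ty":0,"tz":0.004,"twist":0},
    {"tx":0,"ty":0,"tz":0.004,"twist":0}
  ]
}}

```text
t: 24.13
eef_pos: [0.5213, 0.2567, 0.0611]
ee_rot: [3.141, 0.0, 3.138]
force: [-1.8, -0.5, 4.7]
width: 0.0412
gripper_force: 12.0
```

Request:
{"op": "arm_command", "data": {
  "commands": [
    {"tx":0,"ty":0,"tz":0.001,"twist":0},
    {"tx":0,"ty":0,"tz":0.001,"twist":0},
    {"tx":0,"ty":0,"tz":0.001,"twist":0},
    {"tx":0,"ty":0,"tz":0,"twist":0},
    {"tx":0,"ty":0,"tz":0,"twist":0},
    {"tx":0,"ty":0,"tz":0,"twist":0},
    {"tx":0,"ty":0,"tz":0,"twist":0},
    {"tx":0,"ty":0,"tz":0,"twist":0}
  ],
  "claw": 1
}}

```text
t: 24.8
eef_pos: [0.5212, 0.2566, 0.0605]
ee_rot: [-3.142, -0.0, 3.138]
force: [-0.3, -0.4, -1.1]
width: 0.0864
gripper_force: 0.0
```

Request:
{"op": "arm_command", "data": {
  "commands": [
    {"tx":0,"ty":0,"tz":-0.05,"twist":0},
    {"tx":0,"ty":0,"tz":-0.15,"twist":0},
    {"tx":0,"ty":0,"tz":-0.28,"twist":0},
    {"tx":0,"ty":0,"tz":-0.42,"twist":0},
    {"tx":0,"ty":0,"tz":-0.56,"twist":0},
    {"tx":0,"ty":-0.05,"tz":-0.65,"twist":0},
    {"tx":0,"ty":-0.15,"tz":-0.65,"twist":0},
    {"tx":0,"ty":-0.2,"tz":-0.65,"twist":0}
  ]
}}

```text
t: 25.47
eef_pos: [0.5212, 0.2058, 0.2249]
ee_rot: [3.139, 0.002, 3.138]
force: [-0.2, 0.5, -0.5]
width: 0.0874
gripper_force: 0.0
```

```bash
python3 - <<'E'
from fit import *
for n in range(3): grab_frame("wrist")
s=get_state();cal=calibration("wrist");im=grab_frame("wrist");t=s["eef_pos"];print(s["t"],t)
for n,z in (("collar_mid",.07),("spool_mid",.041),("rod_tip",.088)):
    r=spot_point(n,"wrist")
    if r: print(n,round(r[0]["score"],2),np.round(r[0]["uv"],1),at_z("wrist",r[0]["uv"],z,cal))
    r=regions_of(n,"wrist")
    if r: print(np.round(r[0]["rect"]))
q=lambda r,z:[np.round(proj("wrist",[.522+r*np.cos(a),.256+r*np.sin(a),z],cal)) for a in np.arange(4)*np.pi/2]
print("collar top home",q(.021,.082),"tip",proj("wrist",[.522,.256,.088],cal))
E
```

```text
25.6167 [0.5207 0.2057 0.2227]
collar_mid 0.95 [382.8 222.8] [0.5229 0.2553 0.07  ]
[361. 193. 412. 248.]
spool_mid 0.84 [380.4 210.8] [0.5192 0.2573 0.041 ]
[351. 182. 411. 233.]
rod_tip 0.57 [388.3 229.3] [0.5235 0.257  0.088 ]
[294. 130. 456. 284.]
collar top home [array([385., 250.]), array([412., 225.]), array([387., 200.]), array([360., 226.])] tip [387.1698 227.428 ]
```

Request:
{"op": "arm_command", "data": {
  "commands": [
    {"tx":0,"ty":-0.14,"tz":0,"twist":0},
    {"tx":0,"ty":-0.28,"tz":0,"twist":0},
    {"tx":0,"ty":-0.42,"tz":0,"twist":0},
    {"tx":-0.02,"ty":-0.56,"tz":0,"twist":0},
    {"tx":-0.04,"ty":-0.7,"tz":0,"twist":0},
    {"tx":-0.06,"ty":-0.84,"tz":0,"twist":0},
    {"tx":-0.08,"ty":-0.98,"tz":0,"twist":0},
    {"tx":-0.1,"ty":-1.0,"tz":0,"twist":0}
  ]
}}

```text
t: 26.63
eef_pos: [0.5448, -0.0472, 0.223]
ee_rot: [-3.141, -0.001, 3.136]
force: [0.4, 0.5, 0.3]
width: 0.0876
gripper_force: 0.0
```

Request:
{"op": "arm_command", "data": {
  "commands": [
    {"tx":-0.04,"ty":-0.13,"tz":0,"twist":0},
    {"tx":-0.08,"ty":-0.26,"tz":0,"twist":0},
    {"tx":-0.13,"ty":-0.4,"tz":0,"twist":0},
    {"tx":-0.18,"ty":-0.54,"tz":0.04,"twist":0},
    {"tx":-0.216,"ty":-0.67,"tz":0.09,"twist":0},
    {"tx":-0.216,"ty":-0.764,"tz":0.14,"twist":0},
    {"tx":-0.216,"ty":-0.764,"tz":0.15,"twist":0},
    {"tx":-0.216,"ty":-0.764,"tz":0.15,"twist":0}
  ]
}}

```text
t: 27.3
eef_pos: [0.5976, -0.2355, 0.1833]
ee_rot: [3.141, -0.004, 3.136]
force: [-0.1, 0.6, -0.0]
width: 0.0878
gripper_force: 0.0
```

```bash
python3 - <<'E'
from h import *
grab_frame("wrist");grab_frame("wrist")
E
python3 look.py w9.png holder_mid:.035 holder_foot:.004
```

```text
t 27.4 tcp [ 0.5986 -0.2342  0.1855] rot [-3.1415 -0.0003  3.1381] w 0.08754260105657795 F [-0.1002  0.2352  0.5298]
holder_mid pt 0.64 [323.6 225. ] [ 0.6019 -0.2342  0.035 ]
holder_mid pt 0.48 [ 50.2 228.9] [ 0.6046 -0.4638  0.035 ]
holder_mid reg 0.8 [277. 312. 325. 389.] area 1468
holder_mid reg 0.57 [297. 194. 352. 261.] area 2838
holder_foot pt 0.89 [324.4 214. ] [ 0.5998 -0.2334  0.004 ]
holder_foot pt 0.64 [308.1 330.3] [ 0.7188 -0.2498  0.004 ]
holder_foot reg 0.88 [281. 312. 326. 389.] area 1576
holder_foot reg 0.6 [299. 193. 352. 264.] area 2982
```

Request:
{"op": "arm_command", "data": {
  "commands": [
    {"tx":-0.005,"ty":0,"tz":0.15,"twist":0},
    {"tx":-0.005,"ty":0,"tz":0.3,"twist":0},
    {"tx":-0.005,"ty":0,"tz":0.42,"twist":0},
    {"tx":-0.005,"ty":0,"tz":0.52,"twist":0},
    {"tx":-0.005,"ty":0,"tz":0.59,"twist":0},
    {"tx":-0.005,"ty":0,"tz":0.63,"twist":0},
    {"tx":-0.005,"ty":0,"tz":0.645,"twist":0},
    {"tx":-0.005,"ty":0,"tz":0.645,"twist":0}
  ]
}}

```text
t: 28.32
eef_pos: [0.5997, -0.2343, 0.0242]
ee_rot: [-3.142, -0.0, 3.139]
force: [-0.4, 0.4, 2.2]
width: 0.0877
gripper_force: 0.0
```

Request:
{"op": "arm_command", "data": {
  "commands": [
    {"tx":0,"ty":0,"tz":0,"twist":0},
    {"tx":0,"ty":0,"tz":0,"twist":0},
    {"tx":0,"ty":0,"tz":0,"twist":0},
    {"tx":0,"ty":0,"tz":0,"twist":0},
    {"tx":0,"ty":0,"tz":0,"twist":0},
    {"tx":0,"ty":0,"tz":0,"twist":0},
    {"tx":0,"ty":0,"tz":0,"twist":0},
    {"tx":0,"ty":0,"tz":0,"twist":0}
  ],
  "claw": 0,
  "grip_force": 20
}}

```text
t: 28.98
eef_pos: [0.5996, -0.2347, 0.0244]
ee_rot: [3.142, 0.0, 3.138]
force: [-0.9, -0.2, 0.4]
width: 0.0424
gripper_force: 20.0
```

Request:
{"op": "arm_command", "data": {
  "commands": [
    {"tx":0,"ty":0,"tz":-0.05,"twist":0},
    {"tx":0,"ty":0,"tz":-0.18,"twist":0},
    {"tx":0,"ty":0,"tz":-0.33,"twist":0},
    {"tx":0,"ty":0.02,"tz":-0.48,"twist":0},
    {"tx":0,"ty":0.07,"tz":-0.62,"twist":0},
    {"tx":0,"ty":0.14,"tz":-0.73,"twist":0},
    {"tx":0.02,"ty":0.23,"tz":-0.79,"twist":0},
    {"tx":0.04,"ty":0.35,"tz":-0.8,"twist":0}
  ]
}}

```text
t: 29.65
eef_pos: [0.5914, -0.1476, 0.2294]
ee_rot: [-3.141, 0.006, 3.137]
force: [1.3, 0.6, -1.0]
width: 0.0421
gripper_force: 20.0
```

```bash
python3 - <<'E'
from fit import *
s=get_state();cal=calibration("wrist");im=grab_frame("wrist");t=np.array(s["eef_pos"]);print(s["t"],t,s["ee_rot"],s["width"])
for n in ("holder_mid","holder_foot"):
    z=t[2]+(.011 if n=="holder_mid" else -.02)
    r=spot_point(n,"wrist")[:2]
    for k in r: print(n,round(k["score"],2),np.round(k["uv"],1),at_z("wrist",k["uv"],z,cal)-t)
for k in regions_of("holder_mid","wrist")[:2]: print(np.round(k["rect"],1))
for dx in (-.003,0,.003): print(dx,[np.round(proj("wrist",[t[0]+dx+a,t[1]+b,t[2]-.0204+h],cal),1) for a,b,h in ((-.021,0,0),(-.021,0,.062),(0,-.021,.062),(0,.021,.062))])
save(im,"i.png")
E
```

```text
29.65 [ 0.5914 -0.1476  0.2294] [-3.1408  0.0065  3.1368] 0.042066076335287965
holder_mid 0.84 [322.8 320.9] [ 0.003  -0.0007  0.011 ]
[264.3 249.5 380.  398.3]
-0.003 [array([324.1, 239. ]), array([324.6, 294.7]), array([264.5, 349.8]), array([385.1, 349.4])]
0 [array([324.1, 244.9]), array([324.6, 302.8]), array([264.9, 357.2]), array([384.7, 356.9])]
0.003 [array([324.1, 250.7]), array([324.6, 310.9]), array([265.3, 364.5]), array([384.3, 364.2])]
```

Request:
{"op": "arm_command", "data": {
  "commands": [
    {"tx":0.01,"ty":0.13,"tz":0,"twist":0},
    {"tx":0.02,"ty":0.26,"tz":0,"twist":0},
    {"tx":0.03,"ty":0.4,"tz":0,"twist":0},
    {"tx":0.05,"ty":0.54,"tz":0,"twist":0},
    {"tx":0.07,"ty":0.68,"tz":0,"twist":0},
    {"tx":0.09,"ty":0.81,"tz":0,"twist":0},
    {"tx":0.1,"ty":0.93,"tz":0,"twist":0},
    {"tx":0.1,"ty":1.0,"tz":0,"twist":0}
  ]
}}

```text
t: 30.52
eef_pos: [0.5655, 0.1047, 0.2242]
ee_rot: [-3.141, -0.001, 3.139]
force: [0.4, -0.5, -0.7]
width: 0.0424
gripper_force: 20.0
```

Request:
{"op": "arm_command", "data": {
  "commands": [
    {"tx":0.03,"ty":0.08,"tz":0,"twist":0},
    {"tx":0.07,"ty":0.19,"tz":0,"twist":0},
    {"tx":0.11,"ty":0.31,"tz":0,"twist":0},
    {"tx":0.15,"ty":0.43,"tz":0,"twist":0},
    {"tx":0.18,"ty":0.53,"tz":0,"twist":0},
    {"tx":0.187,"ty":0.59,"tz":0,"twist":0},
    {"tx":0.187,"ty":0.613,"tz":0,"twist":0},
    {"tx":0.187,"ty":0.613,"tz":0,"twist":0}
  ]
}}

```text
t: 31.18
eef_pos: [0.52, 0.2569, 0.2239]
ee_rot: [-3.141, -0.0, 3.139]
force: [0.4, -0.7, -0.3]
width: 0.0427
gripper_force: 20.0
```

Request:
{"op": "arm_command", "data": {
  "commands": [
    {"tx":0,"ty":0,"tz":0.04,"twist":0},
    {"tx":0,"ty":0,"tz":0.1,"twist":0},
    {"tx":0,"ty":0,"tz":0.17,"twist":0},
    {"tx":0,"ty":0,"tz":0.24,"twist":0},
    {"tx":0,"ty":0,"tz":0.29,"twist":0},
    {"tx":0,"ty":0,"tz":0.32,"twist":0},
    {"tx":0,"ty":0,"tz":0.32,"twist":0},
    {"tx":0,"ty":0,"tz":0.32,"twist":0}
  ]
}}

```text
t: 31.85
eef_pos: [0.52, 0.2555, 0.1441]
ee_rot: [-3.141, -0.0, 3.137]
force: [0.5, 0.3, -1.1]
width: 0.0426
gripper_force: 20.0
```

```bash
python3 - <<'E'
from fit import *
for i in range(10): grab_frame("wrist")
s=get_state();cal=calibration("wrist");im=grab_frame("wrist");t=np.array(s["eef_pos"]);print(s["t"],t,s["ee_rot"],s["width"],s["force"])
k=spot_point("holder_mid","wrist")[0];print(k["uv"],at_z("wrist",k["uv"],t[2]+.011,cal)-t)
for k in regions_of("holder_mid","wrist")[:2]: print(np.round(k["rect"],1))
for dx in (0,.003): print(dx,[np.round(proj("wrist",[t[0]+dx+a,t[1]+b,t[2]-.0204+h],cal),1) for a,b,h in ((-.021,0,0),(-.021,0,.062))])
save(im,"j.png")
E
```

```text
32.35 [0.5197 0.2565 0.1445] [3.1413 0.0003 3.1381] 0.04257449714245532 [-0.5637 -1.2325 -1.108 ]
[321.2, 318.4] [ 0.0019 -0.0014  0.011 ]
[  0.    5.1  33.7 147.3]
[265.7 251.3 379.3 397.9]
0 [array([324.1, 245. ]), array([324.9, 302. ])]
0.003 [array([324.1, 250.8]), array([324.9, 310.1])]
```

Request:
{"op": "arm_command", "data": {
  "commands": [
    {"tx":0,"ty":0,"tz":0.025,"twist":0},
    {"tx":0,"ty":0,"tz":0.05,"twist":0},
    {"tx":0,"ty":0,"tz":0.075,"twist":0},
    {"tx":0,"ty":0,"tz":0.095,"twist":0},
    {"tx":0,"ty":0,"tz":0.105,"twist":0},
    {"tx":0,"ty":0,"tz":0.105,"twist":0},
    {"tx":0,"ty":0,"tz":0.105,"twist":0},
    {"tx":0,"ty":0,"tz":0.105,"twist":0}
  ]
}}

```text
t: 33.17
eef_pos: [0.5199, 0.2565, 0.1183]
ee_rot: [3.141, 0.0, 3.138]
force: [-0.3, -0.8, -0.6]
width: 0.0426
gripper_force: 20.0
```

```bash
python3 - <<'E'
from fit import *
for i in range(10): S=grab_frame("scene")
im=grab_frame("wrist")
s=get_state();t=np.array(s["eef_pos"]);print(s["t"],t,s["ee_rot"],s["width"],s["force"],np.abs(s["qd"]).max())
for n,z in (("holder_foot",.098),("rod_tip",.088),("collar_mid",.07),("spool_mid",.041)):
    for k in spot_point(n,"scene")[:1]: print(n,np.round(k["uv"],1),at_z("scene",k["uv"],z))
for p in ([.522,.256,.098],[.522,.256,.088],[.522,.256,.07],[.522,.256,.041]): print(np.round(proj("scene",p),1))
a=cv2.resize(S[140:235,375:470],(475,475),interpolation=3);b=cv2.resize(im[230:410,250:400],(325,390),interpolation=3)
c=np.zeros((475,800,3),np.uint8);c[:,:475]=a;c[:390,475:]=b;save(c,"k.png")
E
```

```text
33.7167 [0.5197 0.2564 0.1181] [3.1415 0.     3.1379] 0.04210015479820405 [-0.319   0.9207 -0.7146] 0.0014621268308164241
holder_foot [419.3 190.5] [0.5267 0.2568 0.098 ]
rod_tip [413.8 194. ] [0.5247 0.2446 0.088 ]
collar_mid [413.9 197.5] [0.5224 0.2495 0.07  ]
spool_mid [413.2 205.1] [0.5242 0.2519 0.041 ]
[418.1 189.2]
[417.4 191.9]
[416.1 196.6]
[414.2 204. ]
```

View pics/k.png

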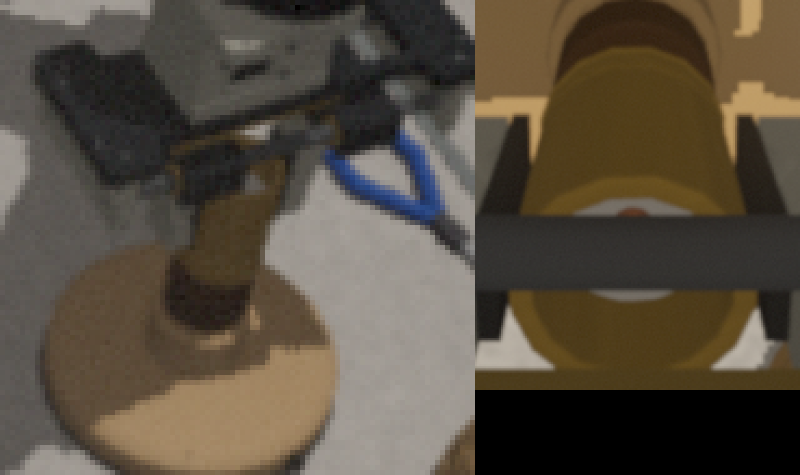

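```bash
python3 - <<'E'
from fit import *
cal=calibration("wrist");t=np.array(get_state()["eef_pos"])
im=grab_frame("wrist")
print(im[388:412,318:326].mean(1).round().astype(int)[:, :].tolist())
f=lambda p:[proj("wrist",[t[0]+p[0]+a,t[1],t[2]+p[1]+b],cal)[1]-v for a,b,v in ((-.021,0,251.2),(-.021,.062,312.),(.021,.062,400.5))]
print(least_squares(f,[0,-.02],x_scale=.001).x,np.round(f([.0025,-.0204]),1),np.round(f([.0035,-.0204]),1))
r=least_squares(lambda p:f([p[0],-.0204]),[0],x_scale=.001);print(r.x)
grab_frame("scene")
for n in ("holder_mid","collar_mid"):
    m=regions_of(n,"scene")[0]["region"];v=np.nonzero(m.any(1))[0]
    for y in range(v[0],v[-1]+1,2): u=np.nonzero(m[y])[0];print(n,y,u[0],u[-1],end=" | ")
    print()
for z,r in ((.098,.021),(.082,.021),(.058,.021)):
    P=np.array([proj("scene",[.522+r*np.cos(a),.256+r*np.sin(a),z]) for a in np.linspace(0,6.28,60)]);print(z,P.min(0),P.max(0))
E
```

```text
[[79, 61, 26], [79, 60, 25], [80, 61, 26], [79, 61, 26], [79, 60, 24], [79, 60, 25], [80, 61, 26], [79, 60, 26], [78, 60, 24], [79, 61, 27], [79, 60, 26], [78, 60, 26], [78, 60, 27], [77, 60, 28], [76, 59, 26], [77, 60, 28], [76, 59, 26], [76, 59, 27], [76, 60, 27], [76, 60, 26], [76, 60, 27], [76, 60, 28], [77, 60, 27], [77, 60, 28]]
[ 0.0094 -0.0338] [-1.4 -3.4 11.1] [ 0.6 -0.7 13.3]
[0.0017]
holder_mid 334 241 243 | holder_mid 336 236 248 | holder_mid 338 234 250 | holder_mid 340 233 251 | holder_mid 342 233 252 | holder_mid 344 232 253 | holder_mid 346 233 254 | holder_mid 348 234 255 | holder_mid 350 235 256 | holder_mid 352 235 256 | holder_mid 354 236 256 | holder_mid 356 237 256 | holder_mid 358 238 254 | holder_mid 360 239 252 | holder_mid 362 242 249 | Traceback (most recent call last):
  File "<stdin>", line 10, in <module>
IndexError: list index out of range
```

Last picture: the holder stands upright over the collar, concentric in the wrist view (holder centre col 543 against collar 542, within half a mm), with a gap over the rod and no contact force. I'll make a 0.7 mm trim, settle and hand in.

Request:
{"op": "arm_command", "data": {
  "commands": [
    {"tx":0.003,"ty":0,"tz":0,"twist":0},
    {"tx":0.003,"ty":0,"tz":0,"twist":0},
    {"tx":0.003,"ty":0,"tz":0,"twist":0},
    {"tx":0.003,"ty":0,"tz":0,"twist":0},
    {"tx":0.003,"ty":0,"tz":0,"twist":0},
    {"tx":0.003,"ty":0,"tz":0,"twist":0},
    {"tx":0.003,"ty":0,"tz":0,"twist":0},
    {"tx":0.003,"ty":0,"tz":0,"twist":0}
  ]
}}

```text
t: 34.78
eef_pos: [0.5189, 0.2564, 0.1181]
ee_rot: [-3.142, 0.0, 3.138]
force: [0.5, -0.6, -0.2]
width: 0.0419
gripper_force: 20.0
```

```bash
python3 - <<'E'
from h import *
for i in range(6): grab_frame("wrist")
s=get_state();print(s["t"],s["eef_pos"],s["width"],s["force"]);print(job_done())
E
```

```text
35.0833 [0.51891944 0.25642018 0.11807028] 0.04242608174336262 [-0.15006805 -0.17558646 -1.44818878]
the job is handed in; nothing more can be done
None
```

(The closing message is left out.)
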